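Crib up a copper boiler on its skid

TASK

Finish the crib on the plywood skid: one long slat already lies across the two bearers, so lay the other long slat flat beside it, parallel, then lay the two short slats crosswise on top of the long ones; in each layer the slats are about 60 mm apart centre to centre and the pair is centred on the skid. Then stand the copper boiler upright, flange down, in the middle of the two short slats and let go of it, and only then press its black cap down fully home and withdraw. Leave the wooden offcut and the brass fitting where they lie, and never lay the boiler over.

Things in the scene. Friction and masses are not known exactly. Their poses are not given: they have to be found in the camera images.
- skid: Plywood board 150 x 150 mm, 10 mm thick, screwed to the bench, with two fixed wooden bearers on it, each 140 mm long, 22 mm wide, 18 mm high. Origin at the centre of the board's underside; the bearers run along its x at y = -50 and +50 mm; their tops are 28 mm above the origin
- skid_top (a point): Point over the middle of the skid, level with the tops of the bearers (28 mm above the bench), axes as the skid's. The long slats run along y: one lies at x = -30 mm, the other is to lie at x = +30 mm; the short ones are to run along x, at y = -30 and +30 mm
- laid_slat: Plain pale wooden slat, 170 mm long, 22 mm wide, 18 mm high, already lying loose across the two bearers on the robot's side of the skid (at the skid's x = -30 mm), where it is to stay. Origin at its centre, x along its length, z up
- long_slat: Plain pale wooden slat, equal to laid_slat (170 x 22 x 18 mm), lying flat on the bench. Origin at its centre, x along its length, z up
- short_a: Plain pale wooden slat, 120 mm long, 22 mm wide, 18 mm high; one of two equal short slats. Loose, lying flat on the bench. Origin at its centre, x along its length, z up
- short_b: Plain pale wooden slat, 120 mm long, 22 mm wide, 18 mm high; one of two equal short slats. Loose, lying flat on the bench. Origin at its centre, x along its length, z up
- boiler: Small copper boiler standing upright on the bench: brass flange at the foot 80 mm across and 6 mm thick, above it a copper body 56 mm across up to 58 mm height, then a brass neck 20 mm across with a black cap on it. Total height 83 mm with the cap raised. Origin at the centre of the flange's underside, z up
- cap (a joint): Travel of the black cap (34 mm across, 14 mm high) down the boiler's neck, in m: 0 raised, 0.010 fully home; starts between 0 and 0.002. It moves stiffly, at about 5 N, and stays where it is left
- cap_top (a point): Centre of the top face of the black cap
- offcut: Wooden offcut 60 x 44 x 18 mm, not part of the crib, to be left alone. Origin at the centre of its underside
- fitting: Brass tee fitting 50 mm long, 28 mm thick, stem to 40 mm height, to be left alone. Origin under its centre, x along its length
There are look-alikes about, which are no part of the job. What is shaped like the short_b but turquoise is not meant.

How it is judged:
By the outcome, as a careful person would: the job done as asked, in the order asked, and still so for the second after the job is handed in, with the robot touching nothing.
It also fails if it takes over 72 s, if anything falls off the work surface, if the arm or the gripper's body presses on something with over 40 N, if the wrist force passes 120 N, or if a joint passes its speed limit or range.

ROBOT

A 6-joint arm with a two-finger parallel gripper is mounted at the origin on the work surface. World frame = base frame: x ahead of the robot, y to its left, z up, the work surface at z = 0. Lengths are in m, angles in rad, forces in N, time in s.
With the tool pointing down it reaches from about 0.25 to 0.725 m from the base axis. Payload 4 kg.
Tool frame: the origin (TCP) lies midway between the tips of the shut fingers; the grasp point (between the pads) lies 19 mm behind it; z points along the fingers, y is the line along which they close (so a half turn about z gives the same grasp; the last joint's range is limited). The gripper opens to 85 mm and grips with 20 to 120 N. Pads are 22 mm wide; open, the fingers measure 114 mm over their backs; the gripper's body (76 mm by 85 mm) begins 54 mm behind the grasp point. The pads swing forward as they close: fully open they stand 13 mm farther back than shut.
Start: joints at [1.268, 0.241, 0.005, 1.335, 0, 1.571], TCP at [0.149, 0.477, 0.231] pointing down, gripper open.
Joint ranges: [-2.72, 2.72], [-1.05, 1.87], [-1.09, 1.28], [-1.99, 2.15], [-1.42, 1.44], [-3.14, 3.14]. Speed limits (rad/s): [2.79, 2.79, 3.14, 3.14, 3.14, 3.14].

INTERFACE

Orientations are given as a unit quaternion [x, y, z, w].
In Python, from workcell import monitor, vision, job gives the robot as it stands.
- The arm moves only by the tool move_arm, never from a script. Its argument "moves" is a list that holds one entry, the list of rows, each a list of 5 numbers: the shift along the world's x, y, z in m, then the turn about the world's z in degrees, then the opening in per cent of the stroke, from 0 (shut) to 100 (fully open). In form: [[[x, y, z, turn, gripper], ...]]. A call has 1 to 5 rows; each row is the pose to reach, as a shift and turn from the pose commanded when the call began; what a row does not reach only later rows make up. A row lasts 1/8 s, in which the tool goes at most 62.5 mm and 10.7 degrees, less where a joint would pass 70% of its speed; a pose out of reach is approached as far as the arm can. A call with a gripper value outside its range is refused whole. The fingers move at their own pace and stop on an object; the grip force is fixed at half the most. Time passes only in rows, so rows that repeat a pose let the fingers close. It gives the time, the measured TCP pose, the force, the opening and the grip force at its end, in the units of the state.
- monitor.get_obs(): the state, without advancing time (a new reading comes with each control period).
- vision.camera(name): name is "side" or "top"; returns a dict with "color" (480x640x3 uint8, red, green, blue), "camera_matrix" (3x3 intrinsics, pixels), "eye" and "attitude" of the camera in the world. Camera axes: x right, y up, looking along -z (the intrinsics and any distortion apply to the point x, -y, -z); pixel columns grow to the right and rows downward; lengths in m; the calibration is good to about 2 mm. A picture is of the moment at which its call begins. There is no depth.
- job.job_done(): hands the job in; it is judged then, once.
The state is a dict: "clock": time; "joint_pos": joint angles; "joint_vel": joint speeds; "tau": joint torques, N m; "eef_pos": TCP position; "tool_rot": TCP orientation; "ft_force": force on the tool from outside, world axes, zero at the start; "ft_torque": the same for the moment, N m; "grip_width": finger opening in m; "grasp_force": force on a finger pad.
Only numpy, scipy, OpenCV 4.12 (cv2) and the standard library are available. Lean on these libraries where they do the work, as an engineer would, in place of code of your own. Each camera call takes 0.05 s, during which the arm holds its last target. There are 200 camera calls.

## Working session

There is one attempt and no reset: what is moved stays moved. The work goes in short steps, Python scripts to look and compute and a tool call to move; the robot and the scene stay as the last step left them, time stands still between calls to the robot, and variables do not carry over. Pictures are saved under pics/ and viewed, at most 10 in all, crops included, and the job is handed in when it is done.

Besides the shell and the picture viewer there is one more tool, called after ">>>" as name(argument=value, ...), one argument or row to a line, values as JSON. move_arm: Moves the arm, as the interface text tells. Its arguments: {"type":"object","properties":{"moves":{"type":"array","items":{"type":"array","items":{"type":"array","items":{"type":"number"}}}}},"required":["moves"]}

```bash
mkdir -p pics; ls
python3 - <<'E'
from workcell import monitor, vision
import cv2,numpy as np
for n in("top","side"):
    c=vision.camera(n); cv2.imwrite(f"pics/{n}0.png",c["color"][:,:,::-1]); print(n,c["camera_matrix"],c["eye"],c["attitude"],c.keys())
print(monitor.get_obs())
E
```

```text
pics
top [[513.27597443   0.         328.45906699]
 [  0.         513.27597443 241.53263016]
 [  0.           0.           1.        ]] [0.23453958 0.01496139 1.22206677] [-0.06354554  0.07492536  0.70950282 -0.69782082] dict_keys(['color', 'camera_matrix', 'eye', 'attitude'])
side [[517.82668592   0.         325.7053231 ]
 [  0.         517.82668592 239.09230004]
 [  0.           0.           1.        ]] [-0.03516566 -0.68782279  0.62742659] [ 0.4488239  -0.15445679 -0.26569833  0.83910941] dict_keys(['color', 'camera_matrix', 'eye', 'attitude'])
{'clock': 0.1, 'joint_pos': array([1.26802804e+00, 2.41376215e-01, 3.83086925e-03, 1.33518712e+00,
       2.03517933e-05, 1.57077734e+00]), 'joint_vel': array([-1.66872372e-05,  7.73280291e-04,  2.92673425e-03, -3.03433861e-03,
       -9.19664204e-04, -3.97498404e-04]), 'tau': array([-3.22868618e-04, -3.73138261e+01,  2.53009593e+01,  1.08731873e-02,
       -7.07373692e-05, -1.33070429e-05]), 'eef_pos': array([0.14890462, 0.47671069, 0.23047199]), 'tool_rot': array([ 1.50797148e-01,  9.88564253e-01, -9.55459606e-04, -1.56059494e-04]), 'ft_force': array([-0.5742956 ,  0.80426019,  0.53691951]), 'ft_torque': array([-0.00837596, -0.02673823, -0.00260884]), 'grasp_force': 0.0, 'grip_width': 0.08519195504758023}
```

View pics/top0.png

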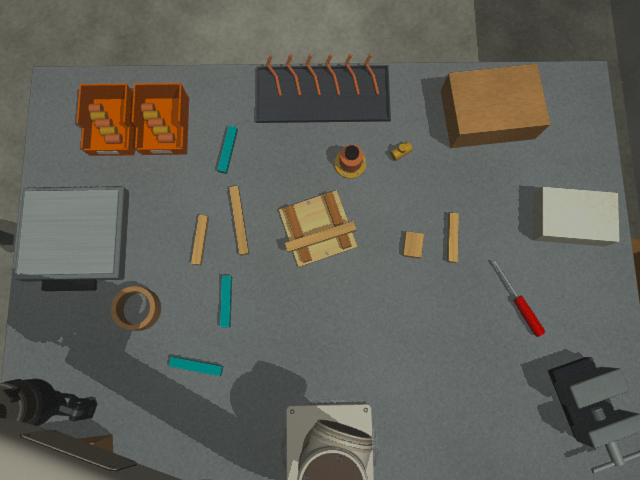

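View pics/side0.png

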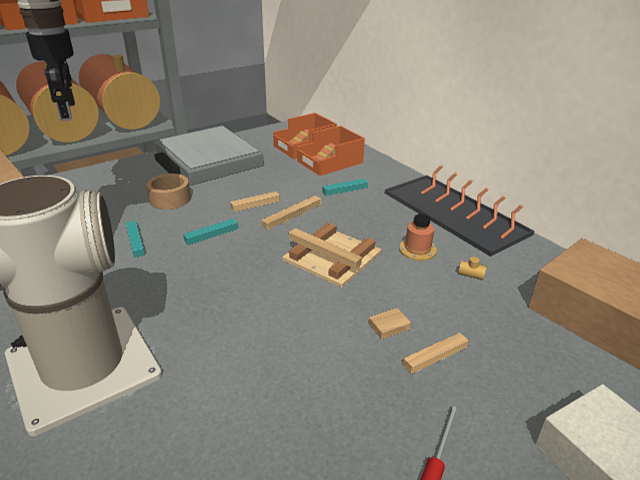

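The top view shows the skid at (318,228) and the laid slat at (320,236). The long slat is at (238,220), with short slats at (199,240) and (453,237). The boiler is at (350,160), the offcut at (413,245) and the fitting at (402,150). The side view agrees.

```bash
cat > h.py <<'E'
from workcell import monitor, vision
import cv2,numpy as np
from scipy.spatial.transform import Rotation as R
np.set_printoptions(precision=4,suppress=True)
def cast(c,uv,z):
    uv=np.atleast_2d(np.asarray(uv,float)); K=c["camera_matrix"]
    d=np.c_[(uv[:,0]-K[0,2])/K[0,0],-(uv[:,1]-K[1,2])/K[1,1],-np.ones(len(uv))]
    d=R.from_quat(c["attitude"]).apply(d); e=np.asarray(c["eye"])
    return e+d*((z-e[2])/d[:,2])[:,None]
def proj(c,p):
    q=R.from_quat(c["attitude"]).inv().apply(np.atleast_2d(p)-c["eye"]);K=c["camera_matrix"]
    return np.c_[K[0,2]+K[0,0]*q[:,0]/-q[:,2],K[1,2]-K[1,1]*q[:,1]/-q[:,2]]
def rect(c,cnt,z):
    p=cast(c,cnt.reshape(-1,2),z)[:,:2]
    (x,y),(w,h),a=cv2.minAreaRect((p*1000).astype(np.float32))
    if h>w: a+=90; w,h=h,w
    return np.array([x/1000,y/1000]),w,h,(a+90)%180-90
def shot(n): 
    c=vision.camera(n); c["hsv"]=cv2.cvtColor(c["color"],cv2.COLOR_RGB2HSV); return c
E
python3 - <<'E'
from h import *
c=shot("top"); h=c["hsv"]
m=cv2.inRange(h,(8,80,60),(30,255,255))
cs,_=cv2.findContours(m,cv2.RETR_EXTERNAL,cv2.CHAIN_APPROX_NONE)
for k in cs:
    if cv2.contourArea(k)>150:
        b=cv2.boundingRect(k)
        if 180<b[0]<470 and 120<b[1]<300: print(b,rect(c,k,.014))
m=cv2.inRange(h,(0,0,0),(180,255,45)); 
roi=h[135:185,325:375]; 
for p in [(318,208),(300,228),(333,205),(295,215),(330,235),(345,247),(350,152),(352,166),(360,172)]: print(p,h[p[1],p[0]])
cr=c["color"][130:275,270:430]; cv2.imwrite("pics/crop1.png",cv2.resize(cr,(800,725)[:2],interpolation=2)[:600,:,::-1])
E
```

```text
(403, 231, 21, 27) (array([ 0.4647, -0.2094]), 61.61582946777344, 45.23521041870117, -9.288192749023438)
(191, 215, 18, 50) (array([0.4845, 0.3019]), 121.43955993652344, 25.2524471282959, -6.994743347167969)
(447, 213, 12, 50) (array([ 0.4807, -0.3063]), 122.02106475830078, 25.32223892211914, -5.627960205078125)
(279, 191, 78, 76) (array([0.5091, 0.0192]), 174.57498168945312, 150.25131225585938, -71.70267105102539)
(229, 186, 20, 69) (array([0.532 , 0.2097]), 172.16790771484375, 23.40774917602539, 9.46716594696045)
(334, 144, 32, 35) (array([ 0.677, -0.065]), 87.41104125976562, 77.68360900878906, -18.693145751953125)
(390, 141, 23, 20) (array([ 0.7041, -0.1916]), 57.908233642578125, 29.007965087890625, -57.964637756347656)
(318, 208) [ 24 106 174]
(300, 228) [ 15 158 132]
(333, 205) [ 14 165 145]
(295, 215) [ 14 162 137]
(330, 235) [ 18 136 173]
(345, 247) [ 15 148 100]
(350, 152) [15 13 40]
(352, 166) [ 10 158  95]
(360, 172) [ 21 194 162]
```

View pics/crop1.png

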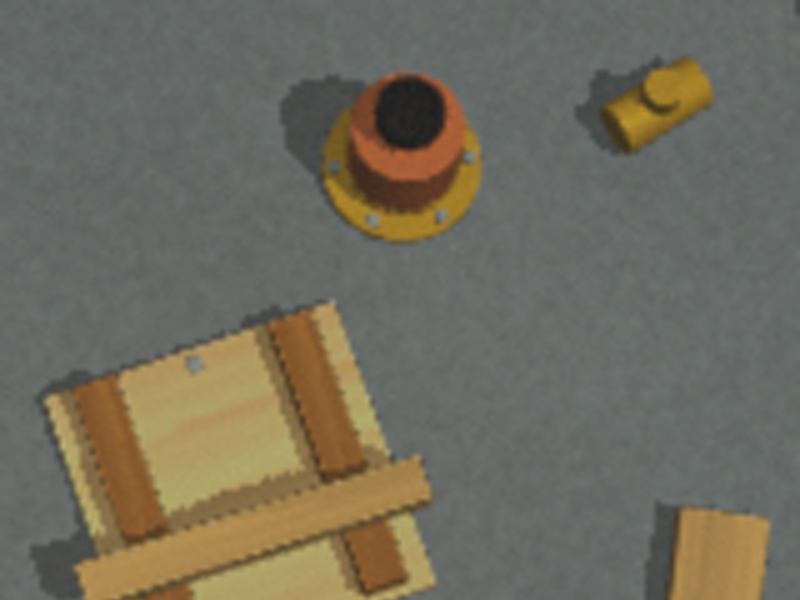

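The crop shows the skid corners, bearer ends, laid slat ends, cap (410,112) and flange clearly (5x scale, origin (270,130)). I'll turn those into positions.

Run:
```python
from h import *
c=shot("top")
P=lambda a:np.array(a)/5.+[269.6,129.6]
S=cast(c,P([(42,398),(332,300),(437,583)]),.010); print("board",S, np.linalg.norm(S[0]-S[1]),np.linalg.norm(S[1]-S[2]),"ctr",(S[0]+S[2])/2)
B=cast(c,P([(270,325),(312,308),(367,592),(407,577)]),.028);print("bearer",B)
L=cast(c,P([(73,390),(115,375)]),.028);print(L)
d=B[:2].mean(0)-B[2:].mean(0); print("len",np.linalg.norm(d),"yaw",np.degrees(np.arctan2(d[1],d[0])))
Rm=B.mean(0); n=L.mean(0)-B[:2].mean(0); print("sep",np.linalg.norm(n),"ctr",Rm+n/2,"yaw",np.degrees(np.arctan2(-n[0],n[1])))
T=cast(c,P([(78,563),(422,456),(432,493)]),.046); 
print("laid len",np.linalg.norm(T[0]-T[1]),np.linalg.norm(T[1]-T[2]),"ctr",(T[0]+T[2])/2,"dir",T[0]-T[1],np.degrees(np.arctan2(-(T[0]-T[1])[0],(T[0]-T[1])[1])))
print("cap",cast(c,P([(410,113)]),.083))
s=shot("side")
for n,c2,z in(("top",c,0),("side",s,0)):
    m=cv2.inRange(c2["hsv"],(0,0,0),(180,110,50))
    k,_=cv2.findContours(m,cv2.RETR_EXTERNAL,cv2.CHAIN_APPROX_NONE)
    e=proj(c2,[.68,-.064,.076])[0]
    for q in k:
        if cv2.contourArea(q)>40 and np.hypot(*(q.reshape(-1,2).mean(0)-e))<25: 
            print(n,"cap blob",cv2.minEnclosingCircle(q),cv2.boundingRect(q),cast(c2,[cv2.minEnclosingCircle(q)[0]],.083 if n=="top" else .076))
# side view slats & flange
m=cv2.inRange(s["hsv"],(8,80,60),(30,255,255))
k,_=cv2.findContours(m,cv2.RETR_EXTERNAL,cv2.CHAIN_APPROX_NONE)
for q in k:
    if cv2.contourArea(q)>150 and cv2.boundingRect(q)[1]>170 : print(cv2.boundingRect(q),rect(s,q,.009))
m=cv2.inRange(c["hsv"],(18,150,110),(28,255,255)); m[:,375:]=0;m[:140]=0;m[180:]=0;m[:,:325]=0
p=cv2.convexHull(cv2.findNonZero(m)); print("flange",cast(c,[cv2.minEnclosingCircle(p)[0]],.006),cv2.minEnclosingCircle(p))
```

```text
board [[ 0.5573  0.1146  0.01  ]
 [ 0.6051 -0.0277  0.01  ]
 [ 0.4627 -0.0753  0.01  ]] 0.15008523118857967 0.150067075378824 ctr [0.51   0.0197 0.01  ]
bearer [[ 0.5874  0.0031  0.028 ]
 [ 0.5957 -0.0173  0.028 ]
 [ 0.4555 -0.0406  0.028 ]
 [ 0.4625 -0.0598  0.028 ]]
[[0.5563 0.0982 0.028 ]
 [0.5635 0.0781 0.028 ]]
len 0.1393883195883155 yaw 18.02716301767006
sep 0.10036165313290549 ctr [0.5094 0.019  0.028 ] yaw 18.382964329026247
laid len 0.1692810400271862 0.018427008589276685 ctr [0.4835 0.0116 0.046 ] dir [-0.049  0.162  0.   ] 16.811980319500677
cap [[ 0.6735 -0.0636  0.083 ]]
top cap blob ((351.15167236328125, 152.3314666748047), 6.730746746063232) (345, 146, 13, 14) [[ 0.6732 -0.0626  0.083 ]]
(403, 333, 65, 41) (array([ 0.4785, -0.3076]), 132.17515563964844, 33.07845687866211, -5.1767120361328125)
(369, 308, 42, 31) (array([ 0.4622, -0.2107]), 68.77153015136719, 57.04110336303711, -9.190681457519531)
(458, 257, 29, 23) (array([ 0.7144, -0.1808]), 71.83946990966797, 51.24067687988281, 32.06964111328125)
(528, 238, 112, 131) (array([ 0.8444, -0.3524]), 371.21014404296875, 183.26220703125, 27.23963165283203)
(283, 223, 98, 64) (array([0.5051, 0.0405]), 202.8609161376953, 176.47877502441406, -71.6842269897461)
(399, 222, 38, 39) (array([ 0.6879, -0.0465]), 151.546142578125, 78.48892974853516, 48.43333435058594)
(262, 196, 59, 34) (array([0.5294, 0.2087]), 186.97154235839844, 43.44663619995117, 9.355328559875488)
(231, 191, 49, 21) (array([0.482 , 0.3011]), 127.42597198486328, 50.41080856323242, -6.9560546875)
(146, 173, 45, 36) (array([0.3273, 0.4717]), 193.15670776367188, 104.48594665527344, 69.6197738647461)
flange [[ 0.6748 -0.0642  0.006 ]] ((350.0, 163.0), 15.524274826049805)
```

>>> move_arm(
  moves=[
    [[0.383,-0.267,-0.13,26.8,45],[0.383,-0.267,-0.13,26.8,45],[0.383,-0.267,-0.13,26.8,45],[0.383,-0.267,-0.13,26.8,45],[0.383,-0.267,-0.13,26.8,45]],
  ],
)

```text
clock: 0.88
eef_pos: [0.387, 0.3117, 0.1507]
tool_rot: [-0.083, 0.997, 0.0, 0.0]
ft_force: [0.5, 1.3, -0.7]
grip_width: 0.0385
grasp_force: 0.0
```

>>> move_arm(
  moves=[
    [[0.136,-0.095,-0.087,0,45],[0.136,-0.095,-0.087,0,45],[0.136,-0.095,-0.087,0,45],[0.136,-0.095,-0.087,0,45],[0.136,-0.095,-0.087,0,45]],
  ],
)

```text
clock: 1.5
eef_pos: [0.5211, 0.2177, 0.0638]
tool_rot: [-0.082, 0.997, 0.0, -0.001]
ft_force: [-0.0, -0.7, 0.5]
grip_width: 0.0387
grasp_force: 0.0
```

Run:
```python
from h import *
o=monitor.get_obs();print(o["eef_pos"],o["tool_rot"],o["joint_pos"])
for n in("side",):
    c=shot(n); cv2.imwrite("pics/s2.png",cv2.resize(c["color"][140:300,200:420],None,fx=3.5,fy=3.5)[:,:,::-1])
```

```text
[0.5211 0.2177 0.0638] [-0.0821  0.9966  0.     -0.0007] [ 0.3955  0.4918 -0.0853  0.9951  0.0005  0.2311]
```

View pics/s2.png

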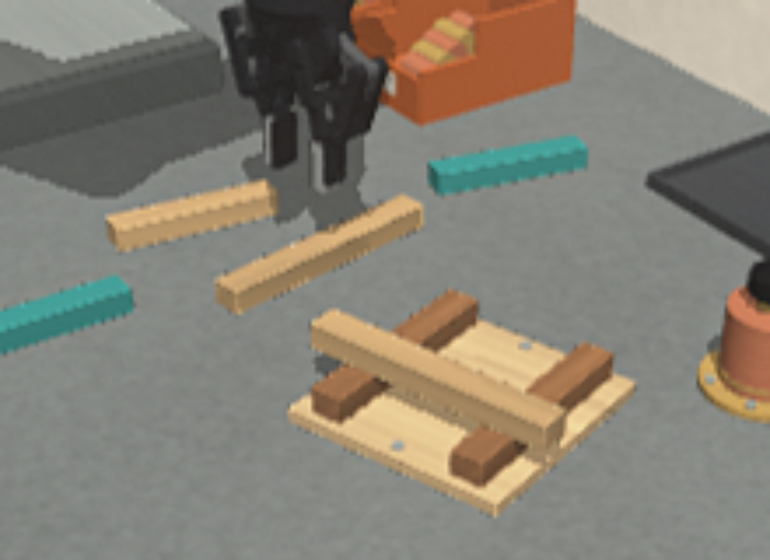

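The fingers hang over the long slat in the view, about 14 mm short of its centre. I'll correct, descend and close.

>>> move_arm(
  moves=[
    [[0.011,-0.008,-0.02,0,45],[0.011,-0.008,-0.059,0,45],[0.011,-0.008,-0.059,0,45],[0.011,-0.008,-0.059,0,0],[0.011,-0.008,-0.059,0,0]],
  ],
)

```text
clock: 2.17
eef_pos: [0.5337, 0.2105, 0.0067]
tool_rot: [-0.083, 0.997, 0.0, 0.001]
ft_force: [-0.6, -0.2, 0.2]
grip_width: 0.0201
grasp_force: 62.3
```

>>> move_arm(
  moves=[
    [[0,0,0.06,0,0],[0.002,-0.05,0.09,-10,0],[0.005,-0.1,0.09,-20,0],[0.005,-0.15,0.09,-30,0],[0.005,-0.183,0.09,-40,0]],
  ],
)

```text
clock: 2.8
eef_pos: [0.5383, 0.0248, 0.0969]
tool_rot: [0.267, 0.964, 0.0, 0.002]
ft_force: [0.2, 0.3, 0.0]
grip_width: 0.0206
grasp_force: 62.4
```

>>> move_arm(
  moves=[
    [[0,0,0,-10.5,0],[0,0,0,-21,0],[0,0,0,-31,0],[0,0,-0.02,-41.2,0],[0,0,-0.03,-41.2,0]],
  ],
)

```text
clock: 3.42
eef_pos: [0.5378, 0.0269, 0.0655]
tool_rot: [0.585, 0.811, 0.0, 0.0]
ft_force: [0.0, -0.1, -0.5]
grip_width: 0.0205
grasp_force: 62.4
```

>>> move_arm(
  moves=[
    [[0.001,0,-0.025,0,0],[0.001,0,-0.0305,0,0],[0.001,0,-0.0305,0,0],[0.001,0,-0.0305,0,45],[0.001,0,-0.0305,0,45]],
  ],
)

```text
clock: 4.05
eef_pos: [0.5392, 0.0269, 0.0354]
tool_rot: [0.586, 0.81, 0.0, 0.001]
ft_force: [-0.8, -0.3, -0.4]
grip_width: 0.0383
grasp_force: 0.0
```

>>> move_arm(
  moves=[
    [[0,0,0.055,0,45],[-0.01,0.055,0.065,10.6,45],[-0.022,0.115,0.065,21,45],[-0.034,0.175,0.06,31.6,45],[-0.046,0.235,0.05,42,45]],
  ],
)

```text
clock: 4.68
eef_pos: [0.4929, 0.264, 0.0857]
tool_rot: [0.254, 0.967, 0.001, 0.001]
ft_force: [1.6, -0.2, -0.3]
grip_width: 0.0385
grasp_force: 0.0
```

>>> move_arm(
  moves=[
    [[-0.009,0.04,-0.01,10.6,45],[-0.009,0.04,-0.02,21,45],[-0.009,0.04,-0.03,22.6,45],[-0.009,0.04,-0.03,22.6,45]],
  ],
)

```text
clock: 5.18
eef_pos: [0.483, 0.301, 0.0538]
tool_rot: [0.064, 0.998, -0.001, -0.001]
ft_force: [-0.5, 0.1, 0.1]
grip_width: 0.0384
grasp_force: 0.0
```

Run:
```python
from h import *
o=monitor.get_obs();print(o["eef_pos"],o["tool_rot"])
a=shot("top");b=shot("side")
cv2.imwrite("pics/s3.png",np.vstack([cv2.resize(a["color"][170:290,180:380],(600,360))[:240+120],cv2.resize(b["color"][170:300,200:400],(600,390))[:240]])[:,:,::-1])
```

```text
[0.483  0.301  0.0538] [ 0.0637  0.998  -0.0006 -0.0008]
```

View pics/s3.png

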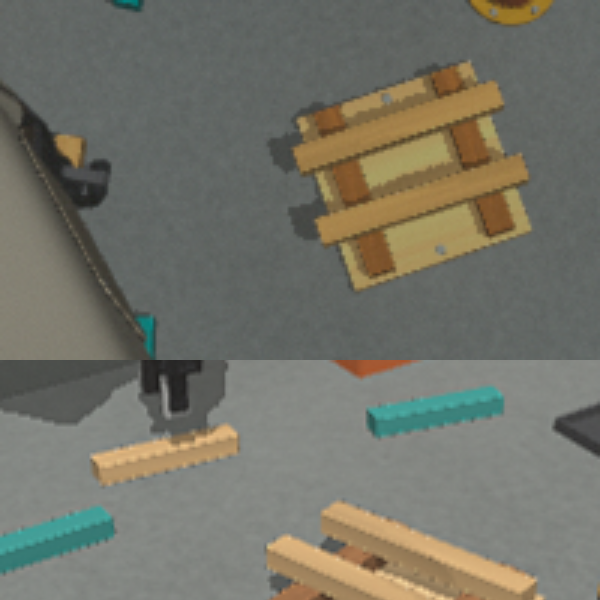

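The long slat sits parallel to the laid one, about 59 mm apart. In the lower half the gripper is above short_a.

>>> move_arm(
  moves=[
    [[0.001,0.001,-0.03,0,45],[0.001,0.001,-0.048,0,45],[0.001,0.001,-0.048,0,45],[0.001,0.001,-0.048,0,0],[0.001,0.001,-0.048,0,0]],
  ],
)

```text
clock: 5.9
eef_pos: [0.4856, 0.3033, 0.008]
tool_rot: [0.063, 0.998, 0.001, 0.001]
ft_force: [0.4, -0.2, 0.6]
grip_width: 0.0203
grasp_force: 61.2
```

>>> move_arm(
  moves=[
    [[0,0,0.06,0,0],[0.003,-0.05,0.08,8,0],[0.008,-0.11,0.08,16,0],[0.012,-0.17,0.08,25.3,0],[0.016,-0.23,0.08,25.3,0]],
  ],
)

```text
clock: 6.52
eef_pos: [0.5012, 0.0713, 0.0878]
tool_rot: [-0.158, 0.987, -0.0, 0.001]
ft_force: [1.0, -0.3, -0.9]
grip_width: 0.0198
grasp_force: 61.3
```

>>> move_arm(
  moves=[
    [[0,-0.025,0,0,0],[0,-0.025,-0.02,0,0],[0,-0.025,-0.02,0,0]],
  ],
)

```text
clock: 6.9
eef_pos: [0.4997, 0.0473, 0.0662]
tool_rot: [-0.157, 0.988, 0.0, -0.001]
ft_force: [-0.2, 0.8, -0.8]
grip_width: 0.0202
grasp_force: 61.3
```

>>> move_arm(
  moves=[
    [[0.0015,0.001,-0.011,0,0],[0.0015,0.001,-0.0118,0,0],[0.0015,0.001,-0.0118,0,0],[0.0015,0.001,-0.0118,0,45],[0.0015,0.001,-0.0118,0,45]],
  ],
)

```text
clock: 7.52
eef_pos: [0.5023, 0.049, 0.0551]
tool_rot: [-0.158, 0.987, -0.0, 0.0]
ft_force: [0.4, -1.0, 1.0]
grip_width: 0.0383
grasp_force: 0.0
```

>>> move_arm(
  moves=[
    [[0,0,0.05,0,45],[-0.004,-0.055,0.055,-8,45],[-0.008,-0.115,0.055,-16,45],[-0.012,-0.175,0.055,-23.8,45],[-0.016,-0.235,0.045,-23.8,45]],
  ],
)

```text
clock: 8.15
eef_pos: [0.4868, -0.1883, 0.1009]
tool_rot: [0.049, 0.999, -0.0, 0.002]
ft_force: [1.8, -0.1, -0.5]
grip_width: 0.0385
grasp_force: 0.0
```

>>> move_arm(
  moves=[
    [[-0.004,-0.06,0,0,45],[-0.006,-0.119,-0.02,0,45],[-0.006,-0.119,-0.045,0,45],[-0.006,-0.119,-0.045,0,45]],
  ],
)

```text
clock: 8.65
eef_pos: [0.478, -0.3048, 0.0527]
tool_rot: [0.05, 0.999, 0.001, -0.002]
ft_force: [0.1, 0.3, 0.1]
grip_width: 0.0383
grasp_force: 0.0
```

Run:
```python
from h import *
o=monitor.get_obs();print(o["eef_pos"],o["tool_rot"])
a=shot("top");b=shot("side")
cv2.imwrite("pics/s4.png",np.vstack([cv2.resize(a["color"][170:290,270:470],(600,360)),cv2.resize(b["color"][250:380,330:530],(600,390))[:240]])[:,:,::-1])
```

```text
[ 0.478  -0.3048  0.0527] [ 0.0501  0.9987  0.0014 -0.0022]
```

View pics/s4.png

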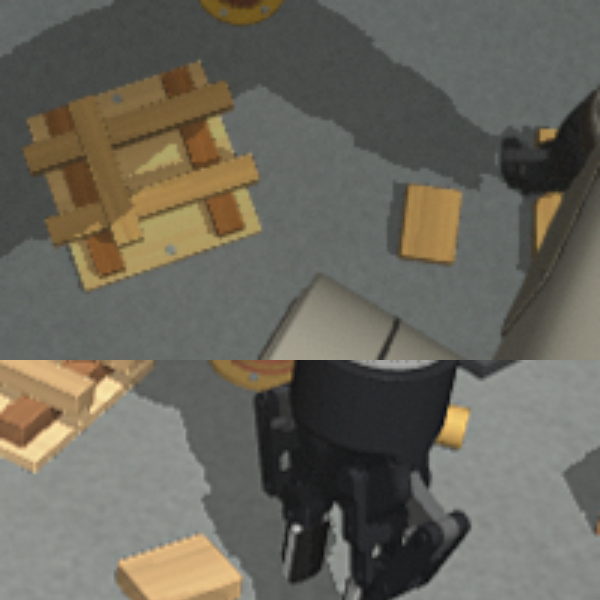

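Short_a lies crosswise on both long slats. The fingers straddle short_b's position and the offcut is clear.

>>> move_arm(
  moves=[
    [[0.001,-0.0015,-0.03,0,45],[0.001,-0.0015,-0.047,0,45],[0.001,-0.0015,-0.047,0,45],[0.001,-0.0015,-0.047,0,0],[0.001,-0.0015,-0.047,0,0]],
  ],
)

```text
clock: 9.38
eef_pos: [0.482, -0.307, 0.0091]
tool_rot: [0.049, 0.999, -0.001, 0.001]
ft_force: [1.1, -0.9, 0.4]
grip_width: 0.0203
grasp_force: 60.5
```

>>> move_arm(
  moves=[
    [[0,0,0.06,0,0],[0.007,0.055,0.085,8,0],[0.015,0.115,0.085,16,0],[0.023,0.175,0.085,23.9,0],[0.031,0.235,0.085,23.9,0]],
  ],
)

```text
clock: 10.0
eef_pos: [0.5127, -0.0701, 0.0939]
tool_rot: [-0.159, 0.987, -0.0, 0.001]
ft_force: [1.0, 1.0, -0.2]
grip_width: 0.0204
grasp_force: 60.5
```

>>> move_arm(
  moves=[
    [[0.004,0.04,0,0,0],[0.007,0.063,-0.01,0,0],[0.007,0.063,-0.025,0,0],[0.007,0.063,-0.025,0,0]],
  ],
)

```text
clock: 10.5
eef_pos: [0.5178, -0.0092, 0.0666]
tool_rot: [-0.158, 0.987, 0.0, -0.001]
ft_force: [-0.3, -0.6, -0.7]
grip_width: 0.0197
grasp_force: 60.5
```

>>> move_arm(
  moves=[
    [[0.002,0.0005,-0.01,0,0],[0.002,0.0005,-0.0112,0,0],[0.002,0.0005,-0.0112,0,0],[0.002,0.0005,-0.0112,0,45],[0.002,0.0005,-0.0112,0,45]],
  ],
)

```text
clock: 11.12
eef_pos: [0.5214, -0.0082, 0.0569]
tool_rot: [-0.159, 0.987, -0.0, 0.0]
ft_force: [-1.0, -0.4, 0.1]
grip_width: 0.0385
grasp_force: 0.0
```

>>> move_arm(
  moves=[
    [[0,0,0.06,0,45],[0.02,-0.01,0.1,0,100],[0.07,-0.025,0.1,0,100],[0.12,-0.043,0.1,0,100],[0.153,-0.0553,0.08,0,100]],
  ],
)

```text
clock: 11.75
eef_pos: [0.6776, -0.0643, 0.1387]
tool_rot: [-0.158, 0.987, -0.001, 0.003]
ft_force: [0.2, 0.0, -0.4]
grip_width: 0.0859
grasp_force: 0.0
```

Run:
```python
from h import *
o=monitor.get_obs();print(o["eef_pos"],o["tool_rot"],o["grip_width"],o["joint_pos"])
a=shot("top");b=shot("side")
cv2.imwrite("pics/s5.png",np.vstack([cv2.resize(a["color"][130:280,270:470],(600,450))[:300],cv2.resize(b["color"][180:300,270:470],(600,360))[:300]])[:,:,::-1])
```

```text
[ 0.6776 -0.0643  0.1387] [-0.1585  0.9874 -0.0008  0.003 ] 0.08587671024919816 [-0.0946  0.647   0.3928  1.3105 -0.     -0.4129]
```

View pics/s5.png

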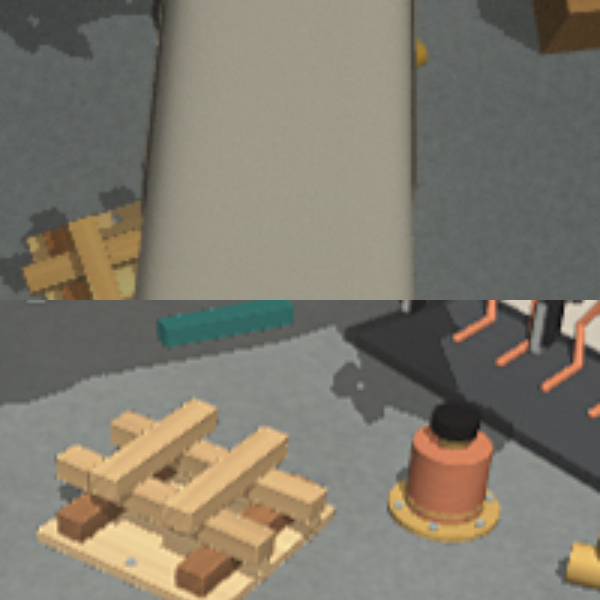

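The crib is complete, with both short slats lying across the long ones. The boiler stands clear of the gripper, so I'll go down over it.

>>> move_arm(
  moves=[
    [[-0.002,0.0005,-0.05,0,100],[-0.002,0.0005,-0.1,0,100],[-0.002,0.0005,-0.113,0,100],[-0.002,0.0005,-0.113,0,100]],
  ],
)

```text
clock: 12.35
eef_pos: [0.6716, -0.0627, 0.0238]
tool_rot: [-0.159, 0.987, 0.0, -0.001]
ft_force: [0.8, 0.0, 0.4]
grip_width: 0.0854
grasp_force: 0.0
```

>>> move_arm(
  moves=[
    [[0,0,0,0,20],[0,0,0,0,20],[0,0,0,0,20],[0,0,0,0,20]],
  ],
)

```text
clock: 12.85
eef_pos: [0.6746, -0.0635, 0.0272]
tool_rot: [-0.159, 0.987, -0.001, 0.003]
ft_force: [0.8, -0.8, 5.8]
grip_width: 0.0544
grasp_force: 65.1
```

>>> move_arm(
  moves=[
    [[0,0,0.03,0,20],[0,0,0.08,0,20],[-0.04,0.02,0.1,0,20],[-0.08,0.04,0.1,0,20],[-0.12,0.06,0.1,0,20]],
  ],
)

```text
clock: 13.48
eef_pos: [0.5506, -0.0024, 0.1241]
tool_rot: [-0.158, 0.987, 0.0, 0.0]
ft_force: [-0.1, 1.2, -4.3]
grip_width: 0.0546
grasp_force: 64.9
```

>>> move_arm(
  moves=[
    [[-0.03,0.015,0,0,20],[-0.045,0.023,0,0,20],[-0.045,0.023,-0.015,0,20],[-0.045,0.023,-0.015,0,20]],
  ],
)

```text
clock: 13.98
eef_pos: [0.5063, 0.0198, 0.1073]
tool_rot: [-0.159, 0.987, 0.0, -0.001]
ft_force: [-0.3, -0.7, -3.7]
grip_width: 0.0545
grasp_force: 65.0
```

Run:
```python
from h import *
o=monitor.get_obs();print(o["eef_pos"],o["tool_rot"],o["grip_width"],o["ft_force"])
b=shot("side")
cv2.imwrite("pics/s6.png",cv2.resize(b["color"][160:300,260:440],(720,560))[:,:,::-1])
```

```text
[0.5063 0.0198 0.1073] [-0.1586  0.9873  0.     -0.0012] 0.05452048058529678 [-0.2838 -0.7125 -3.6663]
```

View pics/s6.png

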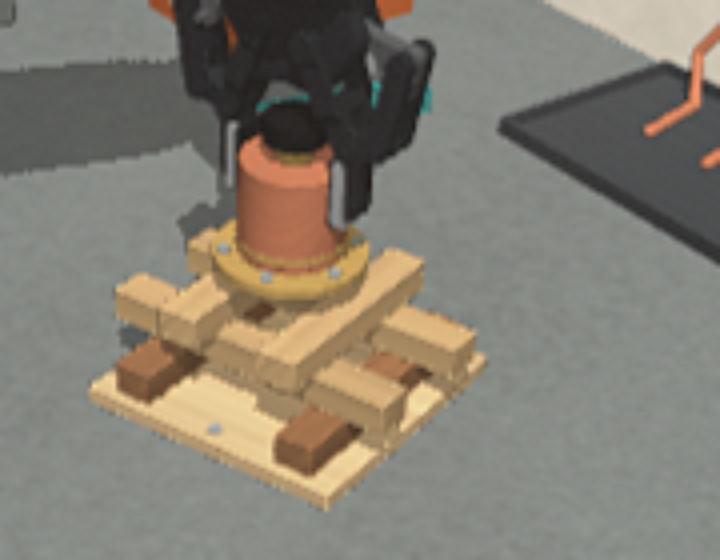

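The boiler hangs upright over the crib, with the flange at about (289,258) in the crop. I'll check the flange position by ray.

Run:
```python
from h import *
b=shot("side"); t=b["hsv"]
print("expect",proj(b,[[.5063,.0198,.086],[.5098,.0194,.086]]))
pts=np.array([(211,248),(369,248),(220,272),(290,301),(350,282)])/4.+[259.6,159.6]
w=cast(b,pts,.086)[:,:2]
from scipy.optimize import least_squares
r=least_squares(lambda c:np.hypot(*(w-c).T)-.04,[.5,.02]); print(w,r.x,r.fun)
```

```text
expect [[332.8268 220.8355]
 [334.3417 220.4181]]
[[ 0.4704  0.0403]
 [ 0.5364 -0.0039]
 [ 0.4613  0.0192]
 [ 0.4743 -0.0212]
 [ 0.5088 -0.0239]] [0.4993 0.0127] [ 0.      0.0006 -0.0014  0.0022 -0.0023]
```

>>> move_arm(
  moves=[
    [[0.003,-0.0005,-0.01,0,20],[0.003,-0.0005,-0.0145,0,20],[0.003,-0.0005,-0.0145,0,20]],
  ],
)

```text
clock: 14.45
eef_pos: [0.5096, 0.0194, 0.0933]
tool_rot: [-0.158, 0.987, 0.0, -0.001]
ft_force: [0.3, -1.0, -5.0]
grip_width: 0.0546
grasp_force: 65.0
```

>>> move_arm(
  moves=[
    [[0,0,-0.0015,0,20],[0,0,-0.0025,0,20],[0,0,-0.0025,0,20]],
  ],
)

```text
clock: 14.82
eef_pos: [0.5101, 0.0196, 0.0917]
tool_rot: [-0.159, 0.987, -0.0, 0.0]
ft_force: [0.1, 0.0, -5.1]
grip_width: 0.0546
grasp_force: 65.0
```

>>> move_arm(
  moves=[
    [[0,0,-0.001,0,20],[0,0,-0.002,0,20],[0,0,-0.002,0,20]],
  ],
)

```text
clock: 15.2
eef_pos: [0.5102, 0.0196, 0.0912]
tool_rot: [-0.159, 0.987, -0.0, 0.001]
ft_force: [-4.6, 0.5, 6.4]
grip_width: 0.0548
grasp_force: 66.3
```

>>> move_arm(
  moves=[
    [[0,0,0.001,0,100],[0,0,0.001,0,100],[0,0,0.001,0,100],[0,0,0.001,0,100]],
  ],
)

```text
clock: 15.7
eef_pos: [0.5102, 0.0195, 0.0906]
tool_rot: [-0.159, 0.987, 0.0, 0.0]
ft_force: [-0.1, -0.2, 0.2]
grip_width: 0.0854
grasp_force: 0.0
```

>>> move_arm(
  moves=[
    [[0,0,0.05,0,100],[0,0,0.1,0,100],[0,0,0.1,0,0],[0,0,0.1,0,0],[0,0,0.1,0,0]],
  ],
)

```text
clock: 16.32
eef_pos: [0.509, 0.0195, 0.189]
tool_rot: [-0.159, 0.987, 0.0, -0.002]
ft_force: [-0.4, 0.3, 0.9]
grip_width: 0.0325
grasp_force: 0.0
```

Run:
```python
from h import *
o=monitor.get_obs();print(o["eef_pos"],o["tool_rot"],o["grip_width"],o["ft_force"])
b=shot("side")
cv2.imwrite("pics/s7.png",cv2.resize(b["color"][160:300,260:440],(720,560))[:,:,::-1])
```

```text
[0.509  0.0195 0.189 ] [-0.1586  0.9873  0.0002 -0.0016] 0.03252485062228461 [-0.3602  0.3166  0.8774]
```

View pics/s7.png

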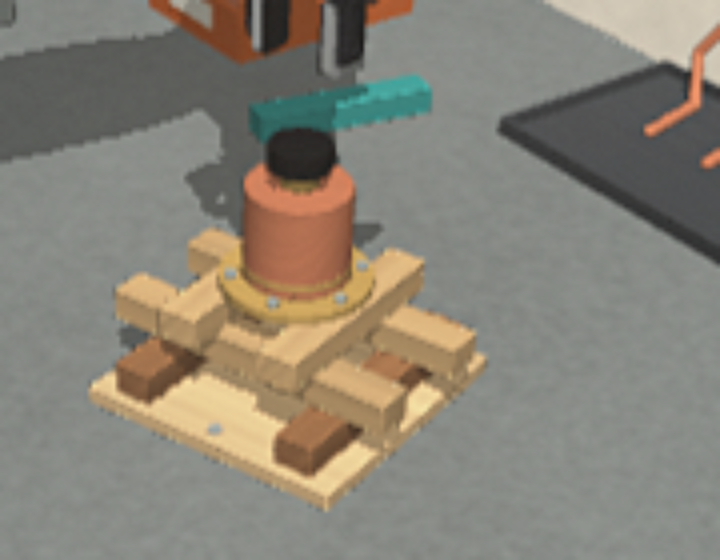

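The boiler stands upright on the crib with its cap raised. Next is the cap press.

>>> move_arm(
  moves=[
    [[0,0,-0.02,0,0],[0,0,-0.037,0,0],[0,0,-0.037,0,0],[0,0,-0.042,0,0],[0,0,-0.046,0,0]],
  ],
)

```text
clock: 17.0
eef_pos: [0.5105, 0.0196, 0.1449]
tool_rot: [-0.159, 0.987, -0.0, 0.0]
ft_force: [-0.5, -0.4, 4.6]
grip_width: -0.0
grasp_force: 2.5
```

>>> move_arm(
  moves=[
    [[0,0,-0.002,0,0],[0,0,-0.004,0,0],[0,0,-0.006,0,0],[0,0,-0.006,0,0]],
  ],
)

```text
clock: 17.5
eef_pos: [0.5105, 0.0196, 0.1393]
tool_rot: [-0.159, 0.987, -0.0, 0.001]
ft_force: [-0.2, -0.2, 3.8]
grip_width: 0.0002
grasp_force: 2.1
```

>>> move_arm(
  moves=[
    [[0,0,-0.0015,0,0],[0,0,-0.003,0,0],[0,0,-0.0045,0,0],[0,0,-0.0045,0,0]],
  ],
)

```text
clock: 18.0
eef_pos: [0.5107, 0.0196, 0.1369]
tool_rot: [-0.159, 0.987, -0.0, 0.001]
ft_force: [-6.2, -0.6, 19.0]
grip_width: 0.0001
grasp_force: 9.2
```

The cap bottomed out at 0.137 m, as predicted, with 19 N on the wrist. I'll withdraw and check.

>>> move_arm(
  moves=[
    [[0,0,0.06,0,0],[0,0,0.12,0,0],[-0.03,0.06,0.12,0,0],[-0.06,0.12,0.12,0,0],[-0.09,0.17,0.12,0,0]],
  ],
)

```text
clock: 18.62
eef_pos: [0.4218, 0.1866, 0.2536]
tool_rot: [-0.158, 0.987, 0.0, -0.0]
ft_force: [0.3, 0.3, 0.2]
grip_width: 0.0001
grasp_force: 0.0
```

>>> move_arm(
  moves=[
    [[-0.03,0.05,0,0,0],[-0.05,0.1,0,0,0],[-0.05,0.1,0,0,0]],
  ],
)

```text
clock: 19.0
eef_pos: [0.3709, 0.2881, 0.2534]
tool_rot: [-0.162, 0.987, 0.0, -0.0]
ft_force: [0.9, 0.0, -0.3]
grip_width: -0.0001
grasp_force: 0.0
```

Run:
```python
from h import *
a=shot("top");b=shot("side")
print(proj(a,[[.5098,.0194,.07],[.5098,.0194,.137]]))
cv2.imwrite("pics/s8.png",np.vstack([cv2.resize(a["color"][180:280,250:390],(560,400))[:330],cv2.resize(b["color"][170:300,250:450],(560,364))[:270]])[:,:,::-1])
```

```text
[[317.1888 221.9192]
 [316.9693 214.7658]]
```

View pics/s8.png

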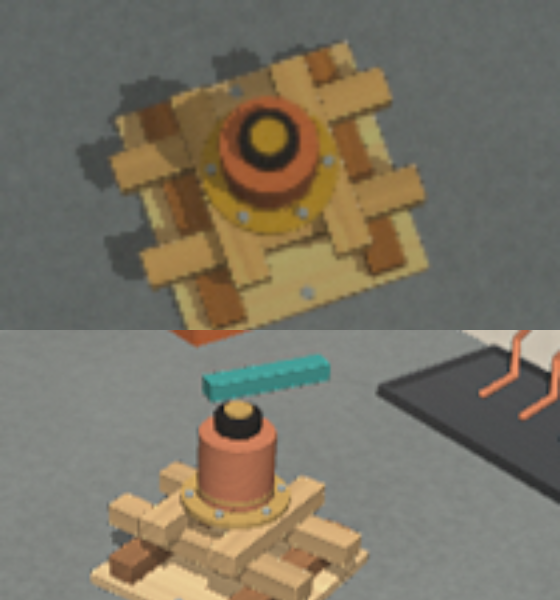

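Everything is in place: the cap is at (268,138) against the expected (268,139), and the neck shows through it, so it is home. I'm handing the job in.

```bash
python3 -c "
from workcell import job; print(job.job_done())"
```

```text
the job is handed in; nothing more can be done
None
```

The crib is finished, the boiler stands upright in the middle of the two short slats with its cap pressed fully home, and the job was handed in at about 19 s; the offcut and the fitting were not touched.

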